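# Set the stock tags in front of the vial bins

### The job

Each vial bin has a hinged stock tag in front of it: gently push tags over with a fingertip so that the tags of the full bins show the face with the round disc and the tag of the bin that is not full shows the face with the straight bar, every tag resting right over on its stop. Some tags are right already and may be left. Only push, do not pinch a tag, and leave the bins, bottle, jar and scanner where they stand.

Things in the scene. Friction and masses are not known exactly. Their poses are not given: they have to be found in the camera images.
- stand_a: Grey fixed stand of one tag; the three are alike, in any order in a row 150 mm apart on an 8 mm thick board. Origin on the bench. x axis: along the hinge line, which lies 28 mm above the bench, towards this tag's bin (bin centre 150 mm along +x); y axis: along the row (left, seen from the robot). Hinge posts 8 mm wide at x = +-44 mm reach 34 mm above the bench.
- flap_a (a joint): Hinge of the tag on stand_a, rad. 0 upright; +0.7 at its stop leaning to the stand's +y, face with raised round disc up (shown); -0.7 at its stop leaning to -y, face with raised straight bar up. White plate, 50 g, 72 mm along the hinge, 60 mm hinge to free edge, 4 mm thick. Swings freely and falls by its weight to the side it leans; under 1 N at its edge moves it.
- edge_a (a point): Middle of the rounded free edge of the tag on stand_a, 60 mm from the hinge line: 88 mm above the bench when upright, about 74 mm when resting, then 39 mm to the side of the hinge line; the space under the leaning tag is open. Between two tags that lean together about 72 mm stays free.
- stand_b: Grey fixed stand of one tag; the three are alike, in any order in a row 150 mm apart on an 8 mm thick board. Origin on the bench. x axis: along the hinge line, which lies 28 mm above the bench, towards this tag's bin (bin centre 150 mm along +x); y axis: along the row (left, seen from the robot). Hinge posts 8 mm wide at x = +-44 mm reach 34 mm above the bench.
- flap_b (a joint): Hinge of the tag on stand_b, rad. 0 upright; +0.7 at its stop leaning to the stand's +y, face with raised round disc up (shown); -0.7 at its stop leaning to -y, face with raised straight bar up. White plate, 50 g, 72 mm along the hinge, 60 mm hinge to free edge, 4 mm thick. Swings freely and falls by its weight to the side it leans; under 1 N at its edge moves it.
- edge_b (a point): Middle of the rounded free edge of the tag on stand_b, 60 mm from the hinge line: 88 mm above the bench when upright, about 74 mm when resting, then 39 mm to the side of the hinge line; the space under the leaning tag is open. Between two tags that lean together about 72 mm stays free.
- stand_c: Grey fixed stand of one tag; the three are alike, in any order in a row 150 mm apart on an 8 mm thick board. Origin on the bench. x axis: along the hinge line, which lies 28 mm above the bench, towards this tag's bin (bin centre 150 mm along +x); y axis: along the row (left, seen from the robot). Hinge posts 8 mm wide at x = +-44 mm reach 34 mm above the bench.
- flap_c (a joint): Hinge of the tag on stand_c, rad. 0 upright; +0.7 at its stop leaning to the stand's +y, face with raised round disc up (shown); -0.7 at its stop leaning to -y, face with raised straight bar up. White plate, 50 g, 72 mm along the hinge, 60 mm hinge to free edge, 4 mm thick. Swings freely and falls by its weight to the side it leans; under 1 N at its edge moves it.
- edge_c (a point): Middle of the rounded free edge of the tag on stand_c, 60 mm from the hinge line: 88 mm above the bench when upright, about 74 mm when resting, then 39 mm to the side of the hinge line; the space under the leaning tag is open. Between two tags that lean together about 72 mm stays free.
- bin_full_1: Open stainless steel bin 110 x 110 mm, 55 mm high, 0.8 kg, loose; origin at the centre of its underside, sides along the row. FULL: packed with 16 upright capped vials, whose tops stand 67 mm above the bench.
- bin_full_2: Open stainless steel bin 110 x 110 mm, 55 mm high, 0.8 kg, loose; origin at the centre of its underside, sides along the row. FULL: packed with 16 upright capped vials, whose tops stand 67 mm above the bench.
- bin_low: Open stainless steel bin 110 x 110 mm, 55 mm high, 0.8 kg, loose; origin at the centre of its underside, sides along the row. NOT full: only one vial lies in it. May stand at any of the three places.
- bottle: Bystander: white plastic bottle, 60 mm diameter, 120 mm high, standing; origin at its underside.
- jar: Bystander: small glass jar with white cap, 44 mm diameter, 45 mm high, beside the row of bins; origin at its underside.
- scanner: Bystander: grey and white hand scanner lying flat, 155 mm long (x), 66 mm wide, 36 mm high; origin near its middle, underside.
Mind the look-alikes: they are no part of the job. What is shaped like the bin_low but blue is not meant.

How it is judged (in metres and radians):
At the end, for the whole second after the job is handed in: Both tags in front of full bins rest disc face up (hinge above +0.6 rad), the tag in front of the bin that is not full rests bar face up (below -0.6 rad), all at rest (under 0.1 rad/s); bins, bottle, jar and scanner within 15 mm of where they were and upright (within 0.1 rad) (((horizontal distance between stand_a and bin_low below 0.18 m and value of joint flap_a below -0.6 rad) or (horizontal distance between stand_a and bin_low above 0.18 m and value of joint flap_a above 0.6 rad)) and velocity of joint flap_a between -0.1 and 0.1 rad/s and ((horizontal distance between stand_b and bin_low below 0.18 m and value of joint flap_b below -0.6 rad) or (horizontal distance between stand_b and bin_low above 0.18 m and value of joint flap_b above 0.6 rad)) and velocity of joint flap_b between -0.1 and 0.1 rad/s and ((horizontal distance between stand_c and bin_low below 0.18 m and value of joint flap_c below -0.6 rad) or (horizontal distance between stand_c and bin_low above 0.18 m and value of joint flap_c above 0.6 rad)) and velocity of joint flap_c between -0.1 and 0.1 rad/s and distance of each of bin_full_1, bin_full_2, bin_low, bottle, jar, scanner from where it was at the start of the episode below 0.015 m and angle between each of bin_full_1, bin_full_2, bin_low, bottle, jar, scanner's own z axis and vertical below 0.1 rad); the robot touches nothing.
It fails at once if a bin or a bystander is pushed more than 15 mm or lifted (distance of any of bin_full_1, bin_full_2, bin_low, bottle, jar, scanner from where it was at the start of the episode above 0.015 m).
It fails at once if a tag is pinched or shoved hard (over 20 N between the fingers and a tag) (contact force between the fingers and flap_a above 20 N or contact force between the fingers and flap_b above 20 N or contact force between the fingers and flap_c above 20 N).
It also fails if it takes over 64 s, if anything falls off the work surface, if the arm or the gripper's body presses on something with over 40 N, if the wrist force passes 120 N, or if a joint passes its speed limit or range.

### The arm

A 7-joint arm with a two-finger parallel gripper is mounted at the origin on the work surface. World frame = base frame: x ahead of the robot, y to its left, z up, the work surface at z = 0. Lengths are in mm, angles in rad, forces in N, time in s.
With the tool pointing down it reaches from about 425 to 875 mm from the base axis. Payload 8.4 kg.
Tool frame: the origin (TCP) lies between the finger pads; the fingertips stand bot.tip_extent ahead of it and the grasp point (between the pads) is the TCP (bot.tip_extent is the distance from the TCP to the fingertips, in mm); y points along the fingers, x is the direction in which the jaws open and shut, and the axes are right-handed (so a half turn about y gives the same grasp; the last joint's range is limited). The gripper opens to 87 mm and grips with 3 to 60 N. Pads are 19 mm wide; open, the fingers measure 117 mm over their backs; the gripper's body (75 mm by 190 mm) begins 51 mm behind the grasp point.
Start: joints at [1.129, 0.333, 0.04, 1.465, -0.013, 1.343, -0.059], TCP at [218.458, -612.16, 241.546] pointing down, gripper open.
Joint ranges: [-2.58, 2.58], [-0.38, 2.09], [-1.3, 1.39], [0.25, 2.4], [-1.5, 4.64], [0.08, 2.09], [-2.65, 2.65]. Speed limits (rad/s): [2.22, 2.22, 2.79, 2.79, 3.14, 3.14, 3.14].

### API

Orientations are given as a unit quaternion [w, x, y, z].
In Python, from cell import bot gives the robot as it stands. The module is installed in compiled form; this text tells all that it offers.
- The arm moves only by the shell command python3 -m inch 'ROWS'. ROWS is JSON, a list of rows, each a list of 5 numbers: the shift along the tool's x, y, z in cm, then the turn about the tool's y in degrees, then the closure, from -1 (fully open) to 1 (shut). A call has 1 to 10 rows; each row shifts and turns the pose as measured when the row begins, along the tool's axes as they then stand; what a row does not reach is not made up. A row lasts 1/8 s, in which the tool goes at most 62.5 mm and 10.7 degrees, less where a joint would pass 70% of its speed; a pose out of reach is approached as far as the arm can. A call is refused whole if a number of a shift passes 6.25 or a number of a turn 10.7, either way. A call with a gripper value outside its range is refused whole. The fingers move at their own pace and stop on an object; the grip force is fixed at half the most. Time passes only in rows, so rows that do not move let the fingers close. It gives the time, the measured TCP pose, the force and the opening at its end, in the units of the state.
- bot.observe(): the state, without advancing time (a new reading comes with each control period).
- bot.snapshot(name): name is "scene" or "top" or "wrist"; returns the picture (384x512x3 uint8, red, green, blue); there is no depth.
- bot.get_calibration(name): a dict with "fx", "fy", "cx", "cy" (pixels), "distortion" ([k1, k2, p1, p2, k3] as OpenCV has them; the pictures are not rectified), "cam_to_world" (4x4, takes a point from camera to world coordinates); the wrist camera has in their place "tool_from_camera" (4x4, takes a point from camera to tool coordinates, whose origin is the TCP and whose axes are the tool frame's). Camera axes: x right, y down, z forward; pixel columns grow to the right and rows downward; lengths in mm; the calibration is good to about 2 mm. A picture is of the moment at which its call begins: read the wrist's pose just before it. get_calibration takes no time and is no camera call.
- bot.close_job(): hands the job in, once; it reports no verdict.
Trained networks look in the newest picture that a camera, given by its name, has taken for a name from the list of things; names that differ only in an ending like _2 or _b are one class to them, and where a whole thing is asked for, a point or a joint stands for the part that bears it (a point fixed in the world has none). Each returns a list of dicts, best first, with "conf" (0 to 1); they miss things now and then, are a little off and sometimes report something else, mostly with a low value. They report only what shows in the picture. A call takes as long as a camera call. They do not tell look-alikes from the thing itself.
- bot.look_for(camera, thing): "extent" ([left, top, width, height] in pixels, round what is visible of it).
- bot.regions_of(camera, thing): "pixels" (384x512 bool, what is visible of it) and "extent" ([left, top, width, height] in pixels, round what is visible of it).
- bot.mark_of(camera, thing): "location" ([column, row] in pixels: a listed point, or the origin of a listed thing).
The state is a dict: "time": time; "qpos": joint angles; "qd": joint speeds; "joint_efforts": joint torques, N m; "eef_pos": TCP position; "ee_rot": TCP orientation; "ft_force": force on the tool from outside, world axes, zero at the start; "ft_torque": the same for the moment, N m; "gripper_width": finger opening in mm.
Only numpy, scipy, OpenCV 4.12 (cv2) and the standard library are available. Lean on these libraries where they do the work, as an engineer would, in place of code of your own. Each camera call takes 0.05 s, during which the arm holds its last target.

## Working session

There is one attempt and no reset: what is moved stays moved. The work goes in short steps, Python scripts to look and compute and a shell command to move; the robot and the scene stay as the last step left them, time stands still between calls to the robot, and variables do not carry over. Pictures are saved under pics/ and viewed, and the job is handed in when it is done.

```bash
mkdir -p pics; python3 - <<'E'
from cell import bot
import cv2
s=bot.observe();print(s['time'],s['eef_pos'],s['ee_rot'],s['gripper_width'],bot.tip_extent)
for n in ('scene','top'):
    im=bot.snapshot(n);cv2.imwrite(f'pics/{n}0.png',im[:,:,::-1])
    for t in ('stand_a','edge_a','bin_low','bin_full_1'):
        print(n,t,[(round(d['conf'],2),[round(float(x)) for x in d['location']]) for d in bot.mark_of(n,t)])
E
```

```text
0.0 [ 218.30326679 -611.7826085   240.66585129] [ 0.57824812 -0.57765056  0.40788097 -0.40691775] 86.80565989968572 19.0
scene stand_a [(0.69, [272, 195]), (0.56, [292, 224])]
scene edge_a [(0.93, [271, 166]), (0.76, [257, 143]), (0.58, [299, 210])]
scene bin_low [(0.66, [246, 239]), (0.64, [302, 325])]
scene bin_full_1 [(0.96, [229, 203]), (0.75, [214, 175])]
top stand_a [(0.89, [221, 201]), (0.71, [301, 224]), (0.63, [259, 215])]
top edge_a [(0.82, [206, 201]), (0.64, [311, 224]), (0.52, [265, 216])]
top bin_low [(0.77, [228, 163]), (0.62, [144, 151])]
top bin_full_1 [(0.7, [306, 184]), (0.65, [267, 171])]
```

View pics/scene0.png

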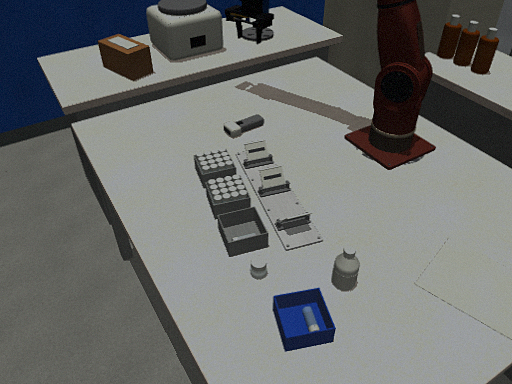

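View pics/top0.png

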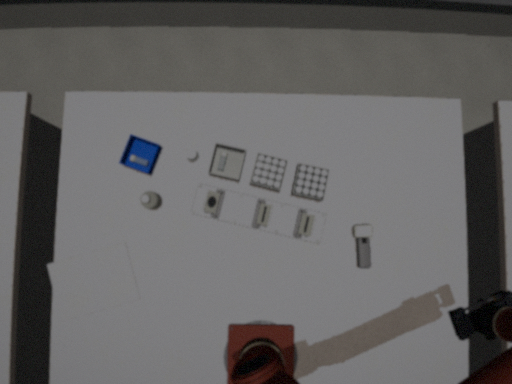

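```bash
cat > h.py <<'E'
import numpy as np, cv2
from cell import bot
from scipy.spatial.transform import Rotation as R
def ray(n,uv,z):
    c=bot.get_calibration(n);K=np.array([[c['fx'],0,c['cx']],[0,c['fy'],c['cy']],[0,0,1.]])
    p=cv2.undistortPoints(np.array([[uv]],float),K,np.array(c['distortion'],float))[0,0]
    T=np.array(c['cam_to_world']);d=T[:3,:3]@[p[0],p[1],1];o=T[:3,3]
    return o+d*(z-o[2])/d[2]
def proj(n,P):
    c=bot.get_calibration(n);K=np.array([[c['fx'],0,c['cx']],[0,c['fy'],c['cy']],[0,0,1.]])
    T=np.linalg.inv(np.array(c['cam_to_world']));
    return cv2.projectPoints(np.array(P,float).reshape(-1,3),cv2.Rodrigues(T[:3,:3])[0],T[:3,3],K,np.array(c['distortion'],float))[0][:,0]
def rot(s): w,x,y,z=s['ee_rot'];return R.from_quat([x,y,z,w]).as_matrix()
E
python3 - <<'E'
from h import *
np.set_printoptions(precision=1,suppress=True)
for uv in ([221,201],[301,224],[259,215]): print('stand',ray('top',uv,0))
for uv in ([206,201],[311,224],[265,216]): print('edge',ray('top',uv,74))
for uv in ([228,163],[306,184],[267,171],[144,151]): print('bin',ray('top',uv,0))
for uv in ([272,195],[292,224]): print('s stand',ray('scene',uv,0))
for uv in ([271,166],[257,143],[299,210]): print('s edge',ray('scene',uv,74))
print(rot(bot.observe()))
for n in('scene','top'):print(bot.get_calibration(n))
E
python3 - <<'E'
import cv2
a=cv2.imread('pics/top0.png')[130:260,180:340];cv2.imwrite('pics/topc.png',cv2.resize(a,None,fx=4.5,fy=4.5,interpolation=2))
a=cv2.imread('pics/scene0.png')[110:260,190:350];cv2.imwrite('pics/scenec.png',cv2.resize(a,None,fx=4,fy=4,interpolation=2))
E
```

```text
stand [544.7 148.    0. ]
stand [ 467.2 -139.3    0. ]
stand [496.9  11.2   0. ]
edge [539.1 193.2  74. ]
edge [ 467.1 -163.4   74. ]
edge [491.7  -7.5  74. ]
bin [682.8 126.1   0. ]
bin [ 611.2 -156.8    0. ]
bin [656.  -15.4   0. ]
bin [722.2 433.8   0. ]
s stand [512.1  16.1   0. ]
s stand [532.4 152.9   0. ]
s edge [488.4 -29.2  74. ]
s edge [ 459.3 -159.3   74. ]
s edge [531.5 177.8  74. ]
[[ 0.3 -0.   0.9]
 [-0.9  0.   0.3]
 [-0.  -1.   0. ]]
{'fx': 433.5029602876378, 'fy': 433.5029602876378, 'cx': 250.0323885599496, 'cy': 188.52656738026107, 'distortion': array([-0.,  0.,  0.,  0.,  0.]), 'cam_to_world': array([[  -0.9,    0.3,   -0.4, 1083.9],
       [   0.5,    0.5,   -0.7,  858.8],
       [  -0. ,   -0.8,   -0.6,  879. ],
       [   0. ,    0. ,    0. ,    1. ]])}
{'fx': 382.73197890867255, 'fy': 382.73197890867255, 'cx': 253.50169450490418, 'cy': 187.02041810863045, 'distortion': array([-0.1,  0. ,  0. ,  0. ,  0. ]), 'cam_to_world': array([[   0. ,   -1. ,    0.1,  457.1],
       [  -1. ,   -0. ,   -0. ,   42.4],
       [   0. ,   -0.1,   -1. , 1369.2],
       [   0. ,    0. ,    0. ,    1. ]])}
```

View pics/topc.png

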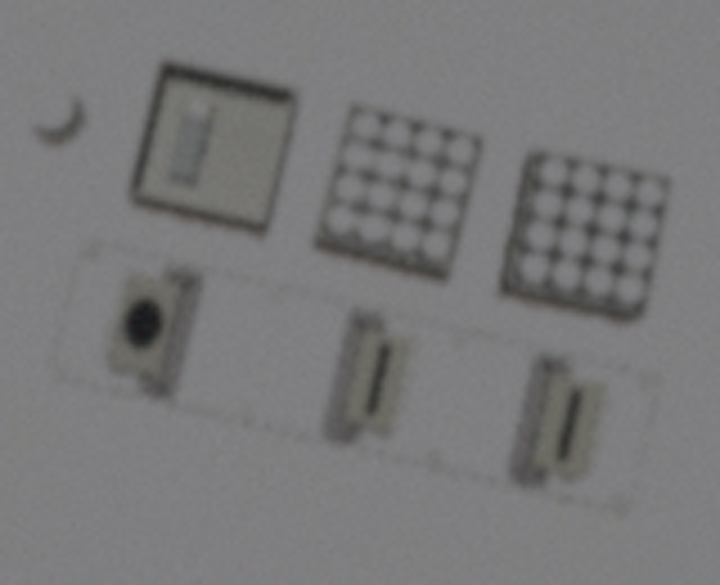

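View pics/scenec.png

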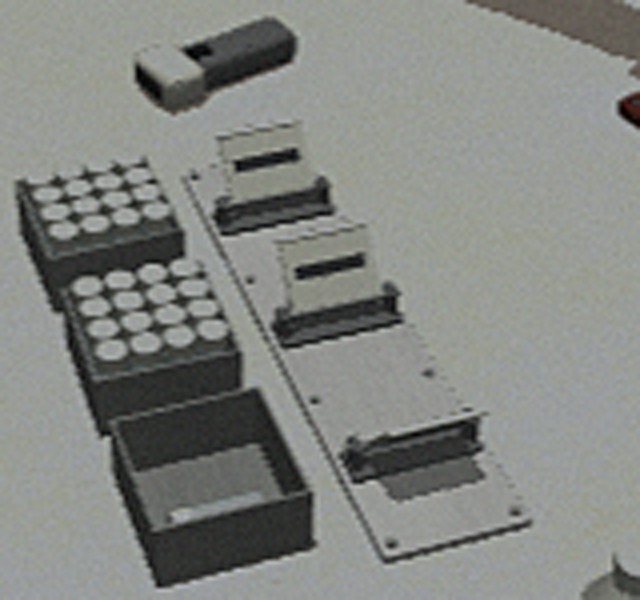

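The scene view shows all three tags are wrong. The low steel bin is the left one (top ~228,163), and its tag shows the disc. The two full bins' tags show the bar. Next I'll refine the row frame from the board corners and hinge posts.

```bash
python3 - <<'E'
from h import *
np.set_printoptions(precision=1,suppress=True)
f=lambda u,v:(180+(u+.5)/4.5-.5,130+(v+.5)/4.5-.5)
C=np.array([ray('top',f(*p),8) for p in((50,378),(628,512),(658,375),(85,240))]);print(C,C.mean(0))
d=C[1]-C[0]+C[2]-C[3];print('ang',np.degrees(np.arctan2(d[1],d[0])))
P=[[ray('top',f(*p),34) for p in q] for q in (((185,273),(160,388)),((370,318),(342,435)),((555,362),(527,480)))]
P=np.array(P);print(P,P.mean(1))
e=P.mean(1);d=e[0]-e[2];print('ang',np.degrees(np.arctan2(d[1],d[0])),np.linalg.norm(d)/2)
g=lambda u,v:(190+(u+.5)/4-.5,110+(v+.5)/4-.5)
print('scene posts',[[ray('scene',g(*p),34) for p in q] for q in (((355,437),(472,418)),((280,310),(390,288)),((222,198),(322,180)))])
print('scene board',[ray('scene',g(*p),8) for p in ((185,178),(385,557),(530,522))])
x=rot(bot.observe())[:,0];print(x,np.degrees(np.arctan2(x[1],x[0])))
E
```

```text
[[ 497.4  254.     8. ]
 [ 399.6 -203.2    8. ]
 [ 507.6 -227.     8. ]
 [ 607.5  229.6    8. ]] [503.   13.3   8. ]
ang -102.20760382512529
[[[ 580.1  147.3   34. ]
  [ 490.4  164.5   34. ]]

 [[ 547.4    2.8   34. ]
  [ 456.6   23.1   34. ]]

 [[ 515.6 -141.4   34. ]
  [ 424.2 -120.2   34. ]]] [[ 535.3  155.9   34. ]
 [ 502.    13.    34. ]
 [ 469.9 -130.8   34. ]]
ang 77.15037824618089 147.0195410192601
scene posts [[array([574.6, 143.7,  34. ]), array([493.2, 170.7,  34. ])], [array([546.3,  -1.7,  34. ]), array([459.9,  20. ,  34. ])], [array([ 511.2, -149.6,   34. ]), array([ 427. , -127.9,   34. ])]]
scene board [array([ 506.1, -222.6,    8. ]), array([605.9, 228.5,   8. ]), array([503.1, 253.7,   8. ])]
[ 0.3 -0.9 -0. ] -70.36089639186918
```

```bash
cat >> h.py <<'E'
V=np.array([.216,.976,0]);V/=np.linalg.norm(V);M=np.array([502,12,0.])
def rem(row,tipz,hx=0):
    s=bot.observe();Rm=rot(s);h=np.array([V[1],-V[0],0])
    t=M+row*V+hx*h;t[2]=tipz+bot.tip_extent
    p=np.array(s['eef_pos']);q=p-M
    print('t',round(s['time'],2),'pos',p.round(1),'row',round(q@V,1),'hx',round(q@h,1),'tip z',round(p[2]-19,1),'F',np.round(s['ft_force'],1),'w',round(s['gripper_width'],1))
    print('remaining tool cm',(Rm.T@(t-p)/10).round(2),'yaw deg',np.degrees(np.arctan2(Rm[1,0],Rm[0,0])).round(1))
E
python3 -m inch '[[0,0,0,10.7,1],[0,0,0,10.7,1],[0,0,0,10.6,1],[0,0,0,0,1]]'; python3 -c "
from h import *;rem(-225,110)"
```

```text
time: 1.0
eef_pos: [218.4, -612.1, 241.6]
ee_rot: [0.441, -0.441, 0.553, -0.553]
ft_force: [-0.1, 1.0, 0.3]
gripper_width: 54.8
t 1.0 pos [ 218.4 -612.1  241.6] row -670.7 hx -142.0 tip z 222.6 F [-0.1  1.   0.3] w 54.8
remaining tool cm [-44.66  11.26  13.92] yaw deg -102.8
```

```bash
python3 -m inch '[[-4.5,0,1.5,0,1],[-5,0,1.6,0,1],[-5,0.5,1.6,0,1],[-5,1,1.6,0,1],[-5,1.5,1.6,0,1],[-5,1.5,1.6,0,1],[-5,1.5,1.6,0,1],[-5,1.5,1.6,0,1],[-3,1.5,0.6,0,1],[0,0,0,0,1]]'; python3 -c "
from h import *;rem(-225,110)"
```

```text
time: 2.25
eef_pos: [441.5, -212.1, 149.6]
ee_rot: [-0.454, 0.456, -0.539, 0.543]
ft_force: [-0.2, -0.9, -0.3]
gripper_width: 0.5
t 2.25 pos [ 441.5 -212.1  149.6] row -231.9 hx -10.7 tip z 130.6 F [-0.2 -0.9 -0.3] w 0.5
remaining tool cm [-0.66  2.06  1.09] yaw deg -99.9
```

```bash
python3 -m inch '[[-0.6,2,1.1,2.6,1],[0,0,0,0,1]]'; python3 -c "
from h import *;rem(-225,55)
for n in('wrist','scene'):
  im=bot.snapshot(n)[:,:,::-1]
  if n=='scene': im=cv2.resize(im[90:270,190:370],None,fx=3.3,fy=3.3)
  cv2.imwrite('pics/%s1.png'%n,im)
"
```

```text
time: 2.5
eef_pos: [453.5, -210.0, 130.4]
ee_rot: [-0.443, 0.445, -0.548, 0.553]
ft_force: [0.2, -0.6, -0.1]
gripper_width: 0.7
t 2.5 pos [ 453.5 -210.   130.4] row -227.2 hx 0.6 tip z 111.4 F [ 0.2 -0.6 -0.1] w 0.7
remaining tool cm [-0.26  5.63 -0.09] yaw deg -102.2
```

View pics/wrist1.png

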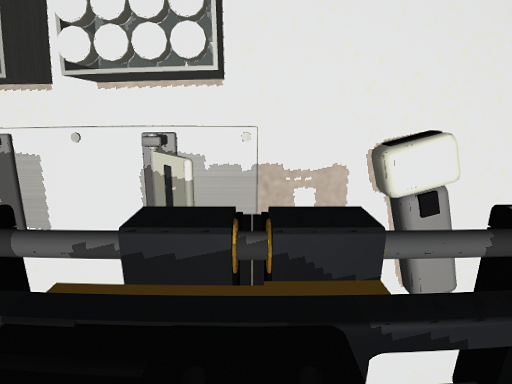

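View pics/scene1.png

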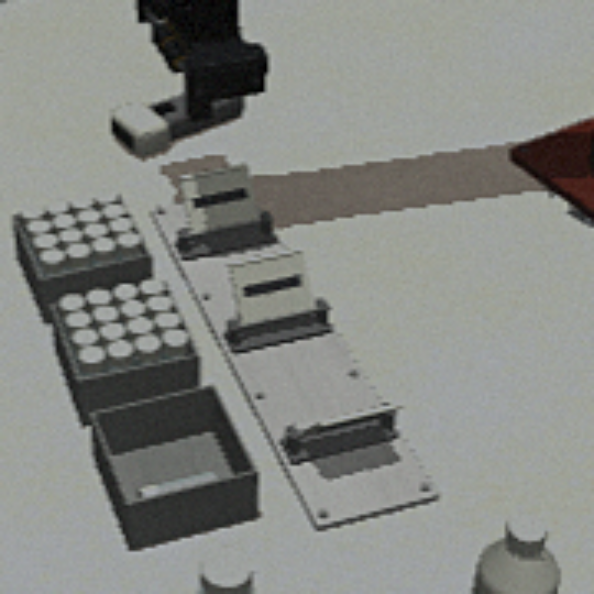

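Wrist view: the right tag is at (150–190, 150–205) with its bar up, and the shut fingers (125–385) are to its right. The scene view confirms they are clear. I'll back off a little more, then lower and push.

```bash
python3 -m inch '[[2,0,0,0,1],[0,2.5,0,0,1],[0,3,0,0,1],[0,0,0,0,1]]'; python3 -c "
from h import *;rem(-189-17,55)
im=bot.snapshot('wrist')[:,:,::-1];cv2.imwrite('pics/w2.png',im);c=bot.get_calibration('wrist');print(c)
im=bot.snapshot('scene')[:,:,::-1];im=cv2.resize(im[90:210,210:330],None,fx=5,fy=5);cv2.imwrite('pics/s2.png',im)"
```

```text
time: 3.1
eef_pos: [449.6, -236.7, 80.9]
ee_rot: [-0.444, 0.444, -0.544, 0.556]
ft_force: [1.2, 0.1, 0.4]
gripper_width: 0.3
t 3.1 pos [ 449.6 -236.7   80.9] row -254.2 hx 2.6 tip z 61.9 F [1.2 0.1 0.4] w 0.3
remaining tool cm [-4.83  0.63 -0.25] yaw deg -102.2
{'fx': 304.3623029801272, 'fy': 304.3623029801272, 'cx': 251.60779140163015, 'cy': 187.14657749092828, 'distortion': array([-0.06383729,  0.        ,  0.        ,  0.        ,  0.        ]), 'tool_from_camera': array([[ 9.99999214e-01,  1.76873672e-04, -1.24091164e-03,
         4.72139351e-01],
       [ 1.24716063e-03, -2.39478297e-01,  9.70900917e-01,
        -1.43055712e+02],
       [-1.25444596e-04, -9.70901701e-01, -2.39478330e-01,
         6.52386251e+01],
       [ 0.00000000e+00,  0.00000000e+00,  0.00000000e+00,
         1.00000000e+00]])}
```

View pics/w2.png

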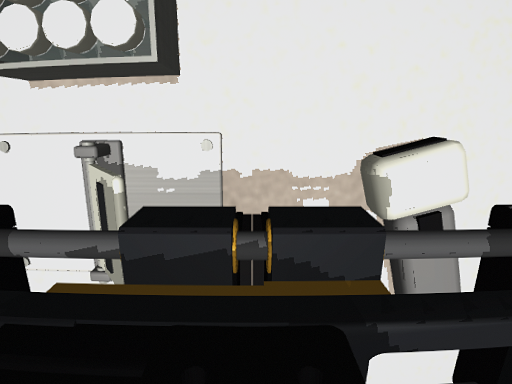

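View pics/s2.png

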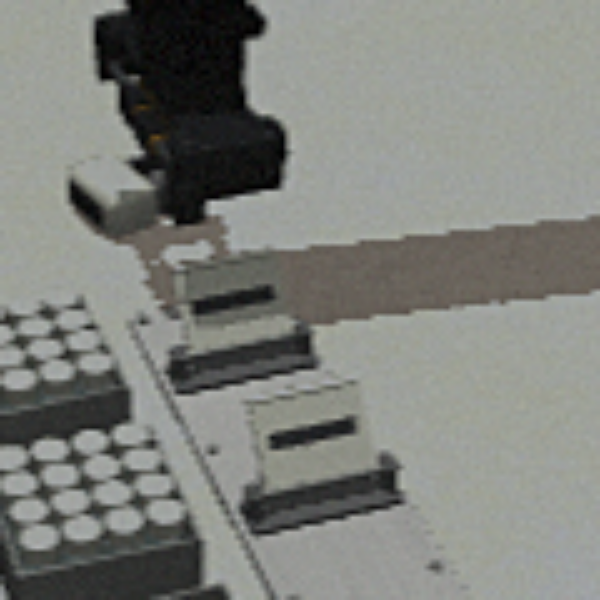

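```bash
python3 -m inch '[[-1.5,0,0,0,1],[-1,0,0,0,1],[-1,0,0,0,1],[-0.8,0,0,0,1],[-0.8,0,0,0,1],[-0.8,0,0,0,1],[-0.8,0,0,0,1],[0,0,0,0,1]]'; python3 -c "
from h import *;rem(-155,60)
im=bot.snapshot('wrist')[:,:,::-1];cv2.imwrite('pics/w3.png',im)
im=bot.snapshot('scene')[:,:,::-1];im=cv2.resize(im[90:210,210:330],None,fx=5,fy=5);cv2.imwrite('pics/s3.png',im)"
```

```text
time: 4.2
eef_pos: [468.4, -166.6, 85.6]
ee_rot: [-0.446, 0.443, -0.541, 0.559]
ft_force: [-0.3, -0.3, -0.3]
gripper_width: 0.6
t 4.2 pos [ 468.4 -166.6   85.6] row -181.6 hx 5.8 tip z 66.6 F [-0.3 -0.3 -0.3] w 0.6
remaining tool cm [-2.67  0.61 -0.58] yaw deg -102.1
```

View pics/s3.png

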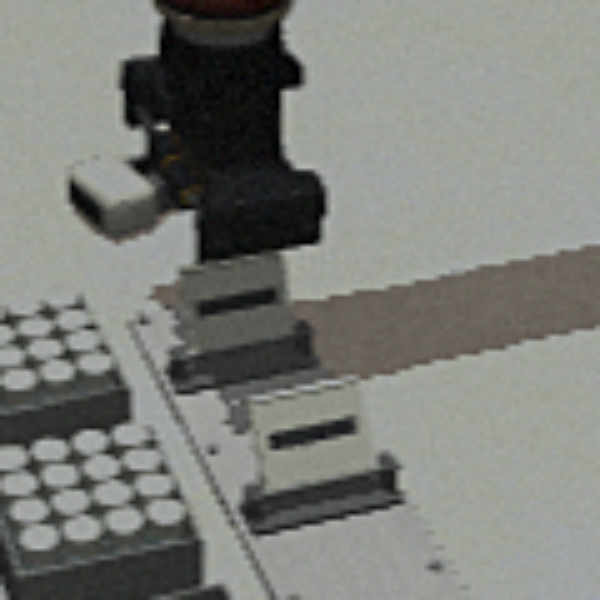

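```bash
python3 -m inch '[[0,0.5,-0.5,0,1],[-0.8,0.2,0,0,1],[-0.8,0.1,0,0,1],[-0.7,0.1,0,0,1],[-0.7,0.1,0,0,1],[0,0,0,0,1]]'; python3 -c "
from h import *;rem(-155,60)
im=bot.snapshot('scene')[:,:,::-1];im=cv2.resize(im[90:210,210:330],None,fx=5,fy=5);cv2.imwrite('pics/s4.png',im)"
```

```text
time: 5.05
eef_pos: [469.8, -135.1, 74.1]
ee_rot: [-0.446, 0.443, -0.541, 0.559]
ft_force: [0.4, 0.0, 0.3]
gripper_width: 0.2
t 5.05 pos [ 469.8 -135.1   74.1] row -150.6 hx 0.3 tip z 55.1 F [0.4 0.  0.3] w 0.2
remaining tool cm [ 0.45 -0.48 -0.02] yaw deg -102.2
```

View pics/s4.png

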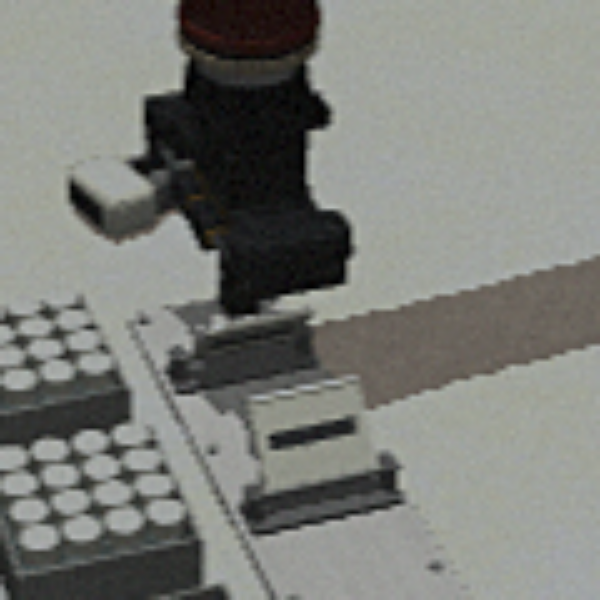

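The right tag fell over to the disc side. I'll back off, lift and go over the gap for the middle tag.

```bash
python3 -m inch '[[0.8,0,0,0,1],[0,-3,0,0,1],[0,-3,0,0,1],[0,-1,0,0,1],[-3.5,0,0,0,1],[-4,0,0,0,1],[0,0,0,0,1]]'; python3 -c "
from h import *;rem(-75,60)
im=bot.snapshot('wrist')[:,:,::-1];cv2.imwrite('pics/w5.png',im)"
```

```text
time: 5.98
eef_pos: [481.5, -72.3, 143.6]
ee_rot: [-0.443, 0.442, -0.543, 0.56]
ft_force: [-0.1, -0.3, 0.3]
gripper_width: 0.9
t 5.97 pos [481.5 -72.3 143.6] row -86.8 hx -1.8 tip z 124.6 F [-0.1 -0.3  0.3] w 0.9
remaining tool cm [-1.26  6.44  0.05] yaw deg -102.6
```

View pics/w5.png

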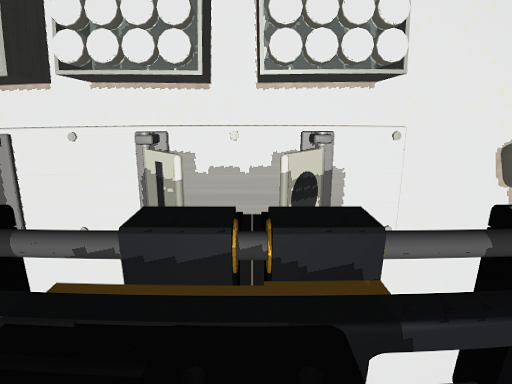

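The wrist view shows the right tag disc up and the middle one bar up. The gap between their edges (cols 182–281) is centred ~15 mm left of the tool.

```bash
python3 -m inch '[[-1.4,0,0,0,1],[0,0,0,0,1]]'; python3 -c "
from h import *;rem(-75,60)"
```

```text
time: 6.28
eef_pos: [483.7, -61.5, 142.4]
ee_rot: [-0.441, 0.441, -0.544, 0.561]
ft_force: [0.7, -0.0, -0.2]
gripper_width: 0.3
t 6.28 pos [483.7 -61.5 142.4] row -75.7 hx -1.9 tip z 123.4 F [ 0.7 -0.  -0.2] w 0.3
remaining tool cm [-0.17  6.34  0.07] yaw deg -102.8
```

```bash
python3 -m inch '[[-0.3,2,0,0,1],[0,2,0,0,1],[0,1.8,0,0,1],[0,0,0,0,1]]'; python3 -c "
from h import *;rem(-75,60)
im=bot.snapshot('scene')[:,:,::-1];im=cv2.resize(im[90:210,210:330],None,fx=5,fy=5);cv2.imwrite('pics/s6.png',im)"
```

```text
time: 6.78
eef_pos: [485.1, -62.4, 82.8]
ee_rot: [-0.44, 0.44, -0.545, 0.562]
ft_force: [0.1, 0.3, 0.6]
gripper_width: 0.4
t 6.78 pos [485.1 -62.4  82.8] row -76.3 hx -0.4 tip z 63.8 F [0.1 0.3 0.6] w 0.4
remaining tool cm [-0.13  0.38  0.03] yaw deg -103.0
```

View pics/s6.png

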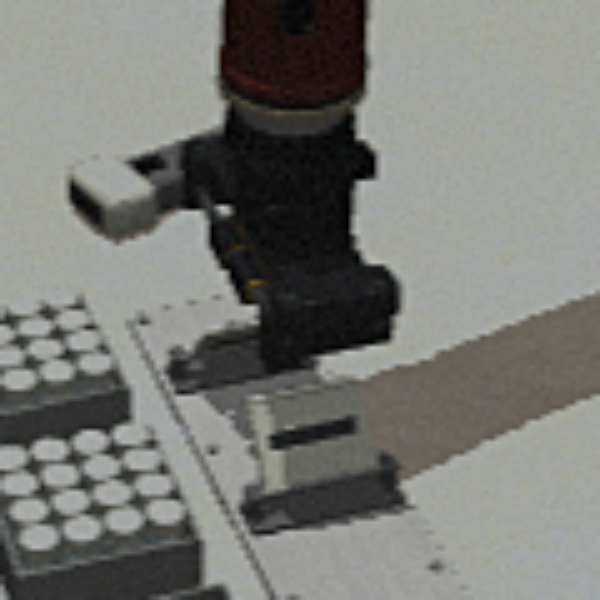

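The fingertip hangs in the gap clear of both tags. Now I'll push the middle one towards +row.

```bash
python3 -m inch '[[-0.8,0.3,0,0,1],[-0.8,0.2,0,0,1],[-0.8,0.1,0,0,1],[-0.8,0.1,0,0,1],[-0.8,0.1,0,0,1],[-0.8,0.1,0,0,1],[-0.8,0.1,0,0,1],[-0.8,0.1,0,0,1],[0,0,0,0,1]]'; python3 -c "
from h import *;rem(-3,60)"
```

```text
time: 7.95
eef_pos: [502.9, 4.7, 73.2]
ee_rot: [-0.441, 0.439, -0.543, 0.563]
ft_force: [0.5, -0.0, 1.0]
gripper_width: 0.2
t 7.95 pos [502.9   4.7  73.2] row -6.9 hx 2.5 tip z 54.2 F [ 0.5 -0.   1. ] w 0.2
remaining tool cm [-0.38 -0.59 -0.24] yaw deg -103.0
```

```bash
python3 -m inch '[[-0.4,-0.3,0,0,1],[0,0,0,0,1],[0,0,0,0,1]]'; python3 -c "
from h import *;rem(-3,60)
im=bot.snapshot('scene')[:,:,::-1];im=cv2.resize(im[90:240,210:360],None,fx=4,fy=4);cv2.imwrite('pics/s7.png',im)"
```

```text
time: 8.32
eef_pos: [503.9, 8.4, 76.4]
ee_rot: [-0.441, 0.439, -0.543, 0.563]
ft_force: [-0.2, 0.2, 0.0]
gripper_width: 0.8
t 8.32 pos [503.9   8.4  76.4] row -3.1 hx 2.6 tip z 57.4 F [-0.2  0.2  0. ] w 0.8
remaining tool cm [-0.01 -0.27 -0.25] yaw deg -103.0
```

View pics/s7.png

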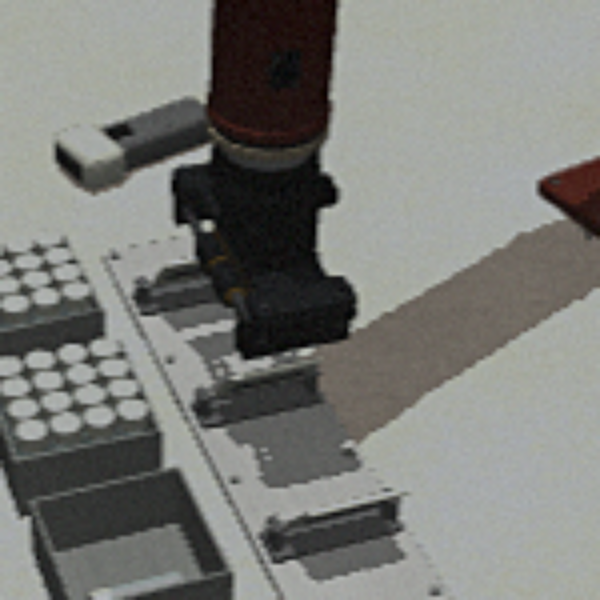

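The middle tag has flipped. I'll retreat, lift, travel to the far left, and check where the bottle stands.

```bash
python3 -m inch '[[0.8,0,0,0,1],[0,-3,0,0,1],[0,-3.5,0,0,1],[0,-2.5,0,0,1],[-4,0,0,0,1],[-5,0,0,0,1],[-5,0,0,0,1],[-4.5,0,0,0,1],[0,0,0,0,1]]'; python3 -c "
from h import *;rem(245,125)
im=bot.snapshot('top')[:,:,::-1];cv2.imwrite('pics/t8.png',cv2.resize(im[120:260,120:340],None,fx=3.6,fy=3.6))
for t in('bottle','jar'):
  m=bot.mark_of('top',t);print(t,[(d['conf'],ray('top',d['location'],0),(ray('top',d['location'],0)-M)@V) for d in m[:2]])"
```

```text
time: 9.5
eef_pos: [543.5, 179.6, 166.3]
ee_rot: [-0.438, 0.437, -0.545, 0.566]
ft_force: [0.2, -1.0, 0.1]
gripper_width: 0.3
t 9.5 pos [543.5 179.6 166.3] row 172.6 hx 4.3 tip z 147.3 F [ 0.2 -1.   0.1] w 0.3
remaining tool cm [-7.27  2.09 -0.62] yaw deg -103.6
bottle [(0.87, array([543.71987143, 385.9327321 ,   0.        ]), np.float64(374.1135259410845))]
jar [(0.41, array([703.56984122, 247.54665064,   0.        ]), np.float64(273.5376753743883))]
```

View pics/t8.png

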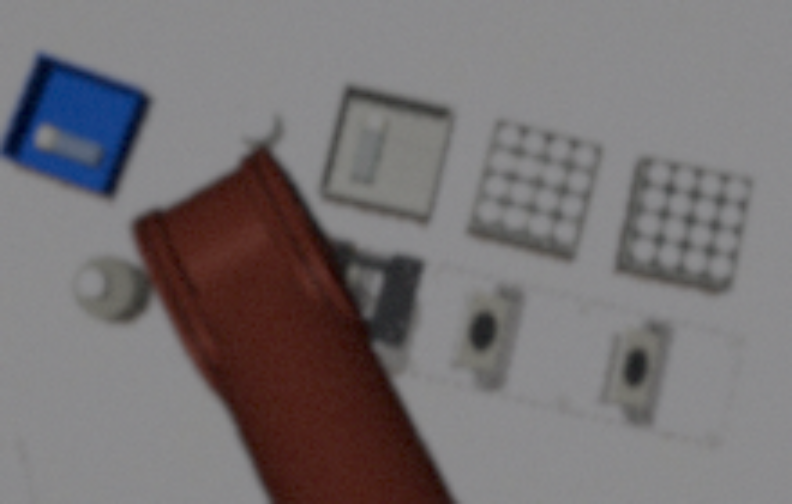

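```bash
python3 -m inch '[[-2.5,0.5,-0.3,0,1],[-2.3,0.5,-0.3,0,1],[0,1,0,0,1],[0,0,0,0,1]]'; python3 -c "
from h import *;rem(223,62)
im=bot.snapshot('wrist')[:,:,::-1];cv2.imwrite('pics/w9.png',im)
im=bot.snapshot('scene')[:,:,::-1];im=cv2.resize(im[90:290,210:410],None,fx=3,fy=3);cv2.imwrite('pics/s9.png',im)"
```

```text
time: 10.15
eef_pos: [551.4, 214.2, 144.3]
ee_rot: [-0.432, 0.434, -0.546, 0.571]
ft_force: [0.3, -0.9, 0.8]
gripper_width: 0.6
t 10.15 pos [551.4 214.2 144.3] row 208.1 hx 4.5 tip z 125.3 F [ 0.3 -0.9  0.8] w 0.6
remaining tool cm [-1.62  6.28 -0.67] yaw deg -104.5
```

View pics/w9.png

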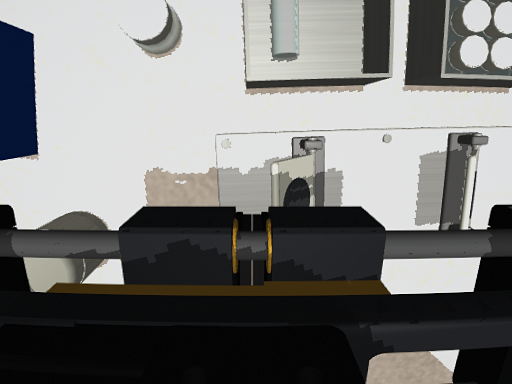

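View pics/s9.png

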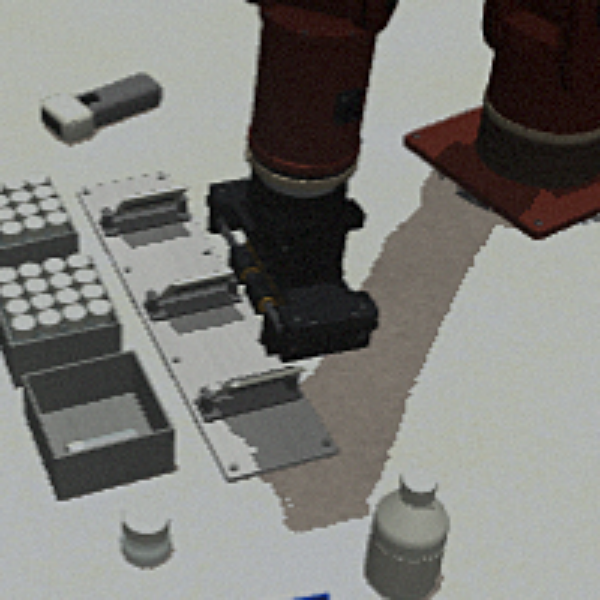

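```bash
python3 -m inch '[[-1.8,0,-0.5,-2,1],[0,0,0,0,1]]'; python3 -c "
from h import *;rem(226,62)"
```

```text
time: 10.5
eef_pos: [551.8, 234.1, 145.6]
ee_rot: [-0.443, 0.443, -0.538, 0.564]
ft_force: [-0.3, -1.1, -0.7]
gripper_width: 0.4
t 10.5 pos [551.8 234.1 145.6] row 227.6 hx 0.7 tip z 126.6 F [-0.3 -1.1 -0.7] w 0.4
remaining tool cm [ 0.02  6.46 -0.25] yaw deg -102.4
```

```bash
python3 -m inch '[[0,2,0,0,1],[0,2,0,0,1],[0,1.8,0,0,1],[0,0,0,0,1]]'; python3 -c "
from h import *;rem(190,60)
im=bot.snapshot('scene')[:,:,::-1];im=cv2.resize(im[90:290,210:410],None,fx=3,fy=3);cv2.imwrite('pics/s10.png',im)"
```

```text
time: 11.0
eef_pos: [552.4, 231.4, 82.2]
ee_rot: [-0.442, 0.444, -0.538, 0.563]
ft_force: [-0.0, 0.2, -0.3]
gripper_width: 0.3
t 11.0 pos [552.4 231.4  82.2] row 225.1 hx 1.8 tip z 63.2 F [-0.   0.2 -0.3] w 0.3
remaining tool cm [ 3.51  0.4  -0.2 ] yaw deg -102.4
```

View pics/s10.png

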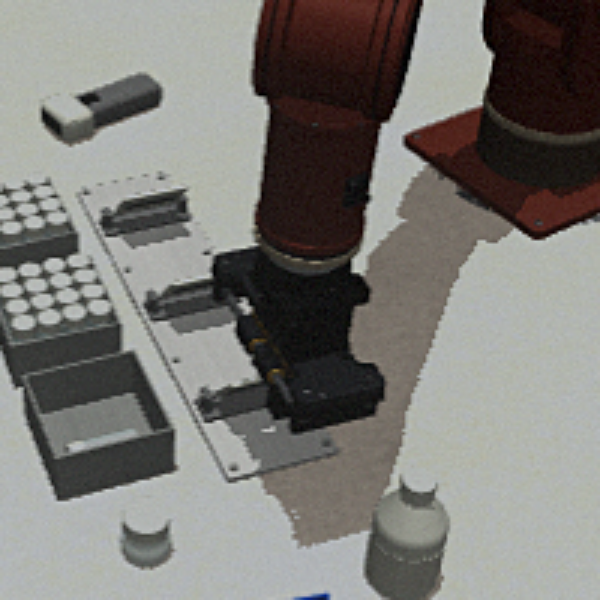

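The fingertip is outside the left tag and clear of the bottle. Now I'll push towards -row.

```bash
python3 -m inch '[[0.8,0.3,0,0,1],[0.8,0.1,0,0,1],[0.8,0,0,0,1],[0.8,0,0,0,1],[0.8,0,0,0,1],[0.8,0,0,0,1],[0.8,0,0,0,1],[0,0,0,0,1]]'; python3 -c "
from h import *;rem(155,60)"
```

```text
time: 12.05
eef_pos: [541.5, 172.5, 82.5]
ee_rot: [-0.443, 0.442, -0.538, 0.565]
ft_force: [0.5, -0.1, -0.3]
gripper_width: 0.4
t 12.05 pos [541.5 172.5  82.5] row 165.2 hx 3.8 tip z 63.5 F [ 0.5 -0.1 -0.3] w 0.4
remaining tool cm [ 1.02  0.36 -0.39] yaw deg -102.5
```

```bash
python3 -m inch '[[0.7,0.2,0,0,1],[0.6,0,0,0,1],[0,0,0,0,1],[0,0,0,0,1]]'; python3 -c "
from h import *;rem(155,60)
im=bot.snapshot('scene')[:,:,::-1];im=cv2.resize(im[90:290,210:410],None,fx=3,fy=3);cv2.imwrite('pics/s11.png',im)"
```

```text
time: 12.55
eef_pos: [538.4, 159.4, 80.6]
ee_rot: [-0.444, 0.442, -0.538, 0.564]
ft_force: [0.6, 0.5, 0.2]
gripper_width: 0.4
t 12.55 pos [538.4 159.4  80.6] row 151.8 hx 3.7 tip z 61.6 F [0.6 0.5 0.2] w 0.4
remaining tool cm [-0.33  0.14 -0.38] yaw deg -102.5
```

View pics/s11.png

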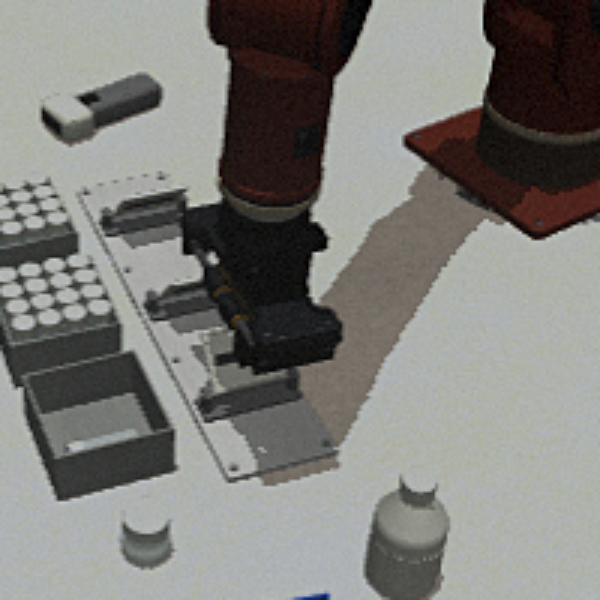

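The left tag now shows the bar. I'll retreat up and out of the view, then check all three.

```bash
python3 -m inch '[[0,-3,0,0,1],[0,-4,0,0,1],[0,-4,0,0,1],[0,-4,0,0,1],[-5,-3,0,0,1],[-5,0,0,0,1],[-5,0,0,0,1],[-5,0,0,0,1],[0,0,0,0,1],[0,0,0,0,1]]'; python3 -c "
from h import *;rem(155,60)
im=bot.snapshot('scene')[:,:,::-1];im=cv2.resize(im[90:290,180:380],None,fx=3,fy=3);cv2.imwrite('pics/s12.png',im)
for i in range(1):
  print([(round(d['conf'],2),ray('scene',d['location'],74),(ray('scene',d['location'],74)-M)@V) for d in bot.mark_of('scene','edge_a')])
im=bot.snapshot('top')[:,:,::-1];cv2.imwrite('pics/t12.png',cv2.resize(im[120:260,120:340],None,fx=3.6,fy=3.6))
print([(round(d['conf'],2),(ray('top',d['location'],74)-M)@V) for d in bot.mark_of('top','edge_a')])
for t in('bottle','jar','scanner','bin_low','bin_full_1'):print(t,[(round(d['conf'],2),np.round(d['location'])) for d in bot.mark_of('top',t)])
"
```

```text
time: 13.85
eef_pos: [578.3, 366.2, 261.5]
ee_rot: [-0.443, 0.441, -0.539, 0.564]
ft_force: [-0.8, -0.8, 0.7]
gripper_width: 0.8
t 13.85 pos [578.3 366.2 261.5] row 362.3 hx -2.1 tip z 242.5 F [-0.8 -0.8  0.7] w 0.8
remaining tool cm [20.35 18.67 -0.32] yaw deg -102.6
[(0.73, array([519.98698485, 109.50652665,  74.        ]), np.float64(99.08961645744472)), (0.57, array([473.62977106, -88.32040054,  74.        ]), np.float64(-104.0806550280181)), (0.55, array([505.08692518,  57.03719128,  74.        ]), np.float64(44.64021966142985))]
[(0.74, np.float64(111.14862407635535)), (0.69, np.float64(39.03747912861662)), (0.53, np.float64(-105.04694185629764))]
bottle [(0.52, array([155., 200.]))]
jar [(0.48, array([197., 155.])), (0.29, array([299., 224.]))]
scanner [(0.76, array([361., 247.])), (0.74, array([290., 220.])), (0.67, array([257., 214.]))]
bin_low [(0.74, array([145., 155.])), (0.67, array([226., 164.])), (0.4, array([268., 174.]))]
bin_full_1 [(0.95, array([307., 186.])), (0.76, array([268., 171.]))]
```

View pics/s12.png

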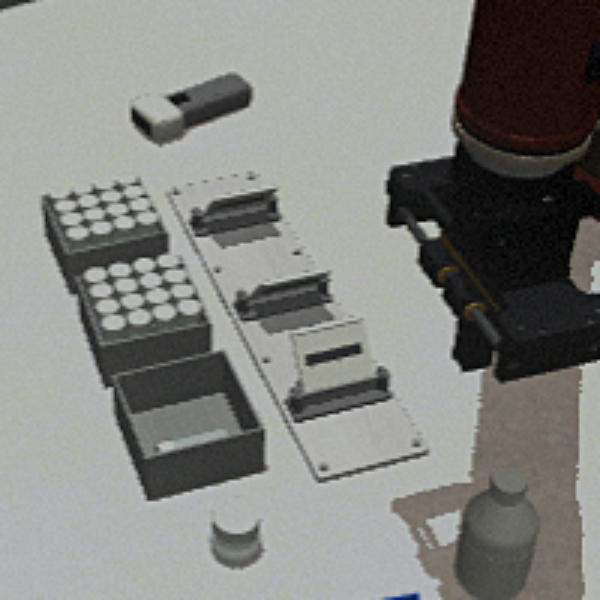

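View pics/t12.png

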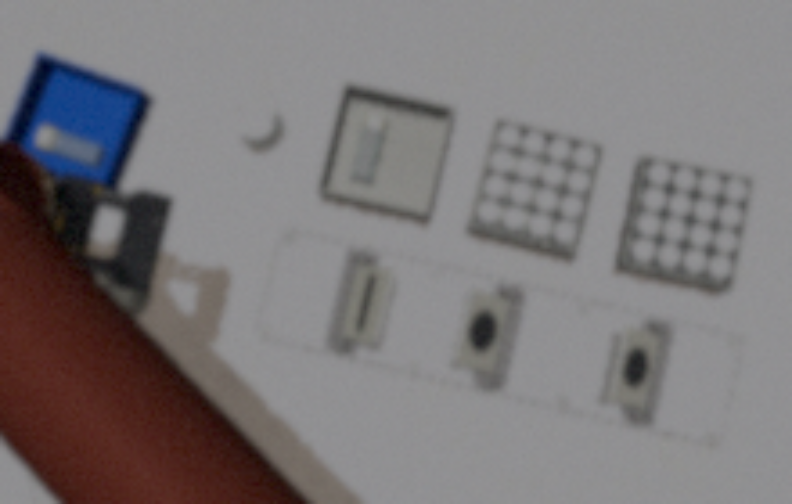

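The left tag shows the bar, and the middle and right tags show the disc. The edges sit at row +111, +39 and -105 (stops at 111, 39, -111), nothing else has moved, and the arm is clear.

```bash
python3 -c "
from cell import bot
print(abs(bot.observe()['qd']).max());print(bot.close_job())"
```

```text
0.004355150780947116
the job is handed in; nothing more can be done
None
```

All three tags were wrong at the start. I pushed each one over with the shut fingertips and handed the job in at about 14 s of the 64 s allowed. No verdict is reported.

- **Tags:** in the last scene and top pictures, the tag of the low bin (left) shows the bar and the tags of the two full bins (middle and right) show the disc. In the top picture their edges measured +111, +39 and -105 mm along the row, against the expected stops at +111, +39 and -111 mm.
- **Bins, bottle, jar and scanner:** I saw no movement of any of them in the pictures. I compared them by eye and did not measure them to the millimetre.
- **Forces:** the wrist force readings between moves were about 1 N at most. I had no direct reading of the force on a tag.
- **Disagreements:** the scene camera placed the same edges up to 12 mm from their stops (+99, +45, -104), which I put down to that view's oblique angle. The scanner search also gave two false hits on the tags.

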